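Seat the keyed drive washer on its arbor

TASK

Two small upright arbors for sanding drums stand on the wool mat. On one of them the brass drive washer rides high, its two red tabs resting on top of the shaft's shoulder: turn it on its spindle, without lifting it off, until the tabs drop into the keyway and it sits fully down, then let go. Leave the other arbor's washer, which is already home, as it is.

Things in the scene. Friction and masses are not known exactly. Their poses are not given: they have to be found in the camera images.
- washer: brass washer riding high, loose on its spindle, 150 g, 48 mm tall. Origin: on its axis, level with the tabs' feet; z up. 48 mm round flange at z 12 to 17 mm; above it to z 48 the hub to grip, 46 mm long (own x) by 28 wide (own y, pinch here). Two red tabs along +x and -x, 19 to 31 mm from the axis, 9 wide, hang from the flange to z 0. 19 mm bore. A half turn makes no difference.
- arbor: fixed arbor under it. Origin: under its green foot (96 mm wide); z up. 64 mm shaft up to a shoulder at z 60 mm; keyway: slot across the shoulder along own x, 22 wide, 15 deep; 16 mm spindle up to z 106. Washer origin is at z 60 riding (its x 43 to 90 degrees off the keyway), 48 home. Once its x is within 10 degrees of the keyway, either way round, it drops the 12 mm by its weight.
- twin_washer: identical brass washer on the other arbor, already home (its origin 48 mm above its arbor's): leave it as it is. Same origin and axes.
- twin_arbor: identical fixed arbor under the washer that is already home. Same origin and axes.

How it is judged:
At the end, for the whole second after the job is handed in: The washer lies fully down on its arbor's shoulder (within 3 mm of home height), upright on its spindle, tabs in the keyway (within 20 degrees, which the keyway itself ensures), at rest; the twin washer is still home on its own arbor within 3 mm of height and 10 mm sideways (z of washer in the frame of arbor below 0.051 m and horizontal distance between washer and arbor below 0.01 m and angle between the x axis of washer and the x axis of arbor, either way round below 0.35 rad and angle between washer's own z axis and vertical below 0.12 rad and linear speed of washer below 0.02 m/s and z of twin_washer in the frame of twin_arbor below 0.051 m and horizontal distance between twin_washer and twin_arbor below 0.01 m); the robot touches nothing.
It fails at once if the washer was lifted off its spindle (25 mm or more above where it started) (z of washer in the frame of arbor above 0.085 m).
It fails at once if the twin washer was lifted out of its keyway (by 10 mm) (z of twin_washer in the frame of twin_arbor above 0.058 m).
It also fails if it takes over 32 s, if anything falls off the work surface, if the arm or the gripper's body presses on something with over 40 N, if the wrist force passes 120 N, or if a joint passes its speed limit or range.

ROBOT

A 7-joint arm with a two-finger parallel gripper is mounted at the origin on a cart in front of the work surface, level with it; the furniture and walls round the work are solid. World frame = base frame: x ahead of the robot, y to its left, z up, the work surface at z = 0. Lengths are in m, angles in rad, forces in N, time in s.
With the tool pointing down it reaches from about 0.425 to 0.925 m from the base axis. Payload 6.8 kg.
Tool frame: the origin (TCP) lies at the very end of the fingers, on their centre line; the grasp point (between the pads) lies r.pinch_z behind it (r.pinch_z is the distance from the TCP to the grasp point, in m); z points along the fingers, y is the line along which they close (so a half turn about z gives the same grasp; the last joint's range is limited). The gripper opens to 85 mm and grips with 20 to 120 N. Pads are 22 mm wide; open, the fingers measure 114 mm over their backs; the gripper's body (76 mm by 85 mm) begins 54 mm behind the grasp point. The pads swing forward as they close: fully open they stand 13 mm farther back than shut.
Start: joints at [-1.214, 0.477, 0.022, 1.555, -0.011, 1.109, -0.083], TCP at [0.303, 0.603, 0.231] pointing down, gripper open.
Joint ranges: [-2.96, 2.96], [-0.34, 2.1], [-1.41, 1.46], [0.24, 2.44], [-1.37, 4.51], [0.17, 1.92], [-2.96, 2.96]. Speed limits (rad/s): [2.39, 2.39, 3.14, 3.14, 3.14, 3.14, 3.14].

INTERFACE

Orientations are given as a rotation vector (axis times angle).
In Python, from bench import status, grab_frame, camera_model, r gives the robot as it stands. The module is installed in compiled form; this text tells all that it offers.
- The arm moves only by the shell command python3 -m creep 'ROWS' [FORCE]. ROWS is text: rows parted by semicolons, each of 7 numbers parted by spaces: the turn, a rotation vector about the tool's x, y, z in rad, then the shift along the tool's x, y, z in mm, then the opening, from -1 (shut) to 1 (fully open). In form: rx ry rz tx ty tz fingers; .... A call has 1 to 10 rows; each row is the pose to reach, as a shift and turn from the pose commanded when the call began, along the tool's axes at that moment; what a row does not reach only later rows make up. A row lasts 1/8 s, in which the tool goes at most 62.5 mm and 10.7 degrees, less where a joint would pass 70% of its speed; a pose out of reach is approached as far as the arm can. A call with a gripper value outside its range is refused whole. The fingers move at their own pace and stop on an object; FORCE is the grip in N (left out, the last holds). Time passes only in rows, so rows that repeat a pose let the fingers close. It gives the time, the measured TCP pose, the force, the opening and the grip force at its end, in the units of the state.
- status.get_obs(): the state, without advancing time (a new reading comes with each control period).
- grab_frame(name): name is "scene" or "top" or "wrist"; returns (picture, depth): 400x640x3 uint8, red, green, blue; 400x640 float32, m along the optical axis (not along the pixel's ray), 0 where there is no reading.
- camera_model(name): a dict with "K" (3x3 intrinsics, pixels), "D" ([k1, k2, p1, p2, k3] as OpenCV has them; the pictures are not rectified), "rvec" (rotation vector, rad) and "tvec" (3), from world to camera coordinates, as OpenCV has them. Camera axes: x right, y down, z forward; pixel columns grow to the right and rows downward; lengths in m; the calibration is good to about 2 mm. A picture is of the moment at which its call begins: read the wrist's pose just before it. camera_model takes no time and is no camera call; for the wrist camera it gives the pose at the moment of the call.
- r.hand_in(): hands the job in; it is judged then, once.
The state is a dict: "clock": time; "joints": joint angles; "qvel": joint speeds; "tau": joint torques, N m; "tcp_pos": TCP position; "orientation": TCP orientation; "contact_force": force on the tool from outside, world axes, zero at the start; "moment": the same for the moment, N m; "grip_width": finger opening in m; "gripper_force": force on a finger pad.
Only numpy, scipy, OpenCV 4.12 (cv2) and the standard library are available. Lean on these libraries where they do the work, as an engineer would, in place of code of your own. Each camera call takes 0.05 s, during which the arm holds its last target. There are 200 camera calls.

## Working session

There is one attempt and no reset: what is moved stays moved. The work goes in short steps, Python scripts to look and compute and a shell command to move; the robot and the scene stay as the last step left them, time stands still between calls to the robot, and variables do not carry over. Pictures are saved under pics/ and viewed, at most 10 in all, crops included, and the job is handed in when it is done.

```bash
mkdir -p pics; python3 - <<'E'
from bench import *
import cv2,numpy as np
s=status.get_obs();print({k:np.round(v,3) for k,v in s.items()},r.pinch_z)
for n in("scene","top"):
    im,d=grab_frame(n);cv2.imwrite(f'pics/{n}0.png',im[:,:,::-1]);np.savez(f'{n}0.npz',im=im,d=d)
    m=camera_model(n);print(n,m)
E
```

```text
{'clock': np.float64(0.0), 'joints': array([-1.214,  0.478,  0.022,  1.556, -0.012,  1.109, -0.083]), 'qvel': array([ 0.001,  0.001,  0.001, -0.001, -0.002,  0.   ,  0.002]), 'tau': array([ 0.0000e+00, -5.9646e+01,  1.6080e+00, -2.8119e+01,  1.2000e-02,
        9.0000e-03,  0.0000e+00]), 'tcp_pos': array([0.302, 0.603, 0.23 ]), 'orientation': array([-7.230e-01, -3.057e+00,  3.000e-03]), 'contact_force': array([-1.522, -0.248, -0.13 ]), 'moment': array([0.016, 0.047, 0.014]), 'gripper_force': np.float64(0.0), 'grip_width': np.float64(0.085)} 0.0187
scene {'K': array([[383.63108312,   0.        , 328.3920359 ],
       [  0.        , 383.63108312, 198.05888461],
       [  0.        ,   0.        ,   1.        ]]), 'D': array([0.01607778, 0.        , 0.        , 0.        , 0.        ]), 'rvec': array([ 2.30375915, -0.68035191,  0.24547731]), 'tvec': array([-0.51242577,  0.10581701,  0.85466913])}
top {'K': array([[418.26881157,   0.        , 315.63302595],
       [  0.        , 418.26881157, 192.63460348],
       [  0.        ,   0.        ,   1.        ]]), 'D': array([-0.00859102,  0.        ,  0.        ,  0.        ,  0.        ]), 'rvec': array([ 2.17019521, -2.19142302,  0.12476988]), 'tvec': array([-0.2013396 ,  0.47846033,  0.88964784])}
```

View pics/scene0.png

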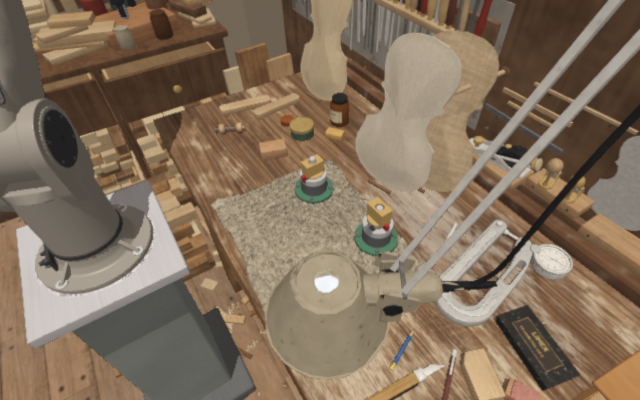

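View pics/top0.png

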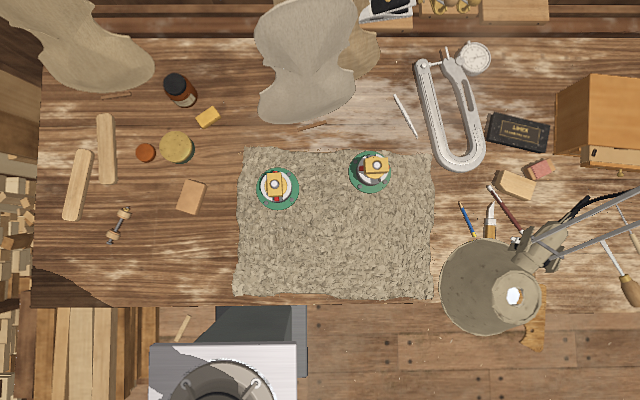

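The scene picture shows arbors at (314,180) and (377,228). In the top view they're at (278,188) and (370,172), with a lamp at the right. I'll zoom in and measure the heights.

```bash
cat > h.py <<'E'
import cv2,numpy as np
from bench import *
def world(n,px,d,m=None):
    m=m or camera_model(n);px=np.asarray(px,float).reshape(-1,1,2)
    u=cv2.undistortPoints(px,m["K"],m["D"]).reshape(-1,2)
    c=np.c_[u,np.ones(len(u))]*np.asarray(d).reshape(-1,1)
    R=cv2.Rodrigues(m["rvec"])[0];return (c-m["tvec"])@R
def plane(n,px,z,m=None):
    px=np.asarray(px,float).reshape(-1,2)
    a=world(n,px,np.zeros(len(px)),m);b=world(n,px,np.ones(len(px)),m)
    t=(z-a[:,2])/(b-a)[:,2];return a+t[:,None]*(b-a)
E
python3 - <<'E'
from h import *
out=[]
for n,cs in(("top",[(278,188),(370,172)]),("scene",[(314,180),(377,228)])):
    f=np.load(n+"0.npz");im,d=f["im"],f["d"]
    hsv=cv2.cvtColor(im,cv2.COLOR_RGB2HSV)
    for cx,cy in cs:
        s=np.s_[cy-36:cy+36,cx-36:cx+36]
        out.append(cv2.resize(im[s],(396,296*396//296),interpolation=cv2.INTER_CUBIC))
        yy,xx=np.mgrid[cy-36:cy+36,cx-36:cx+36]
        P=world(n,np.c_[xx.ravel(),yy.ravel()],d[s].ravel());h=hsv[s].reshape(-1,3)
        g=(h[:,0]>60)&(h[:,0]<95)&(h[:,1]>80)
        y=(h[:,0]>12)&(h[:,0]<30)&(h[:,1]>110)&(P[:,2]>.05)&(P[:,2]<.2)
        px=np.c_[xx.ravel(),yy.ravel()][g]
        e=cv2.minEnclosingCircle(plane(n,px,.01)[:,:2].astype('f4'))
        print(n,cx,"green",e,"brass z",np.percentile(P[y,2],[50,75,90,97]),"max z",np.sort(P[(P[:,2]<.25),2])[-6:].round(3))
        top=y&(P[:,2]>np.percentile(P[y,2],80)-.006)
        print(cv2.minAreaRect(P[top,:2].astype('f4')*1000))
cv2.imwrite('pics/crop.png',np.vstack([np.hstack(out[:2]),np.hstack(out[2:])])[:,:,::-1][::1])
i=cv2.imread('pics/crop.png');cv2.imwrite('pics/crop.png',cv2.resize(i,(600,600)))
E
```

```text
top 278 green ((0.4878423810005188, -0.1215529516339302), 0.047487713396549225) brass z [0.10086    0.10231892 0.10333941 0.10414367] max z [0.113 0.113 0.114 0.114 0.115 0.115]
((487.8624267578125, -121.31004333496094), (46.44065475463867, 28.01960563659668), 4.5945940017700195)
top 370 green ((0.5241668224334717, -0.32697755098342896), 0.04770085588097572) brass z [0.11281668 0.11432153 0.11546102 0.1165776 ] max z [0.117 0.117 0.117 0.118 0.118 0.118]
((523.2937622070312, -326.11602783203125), (28.24063491821289, 46.56576919555664), 2.774306535720825)
scene 314 green ((0.48776137828826904, -0.12026753276586533), 0.04633746296167374) brass z [0.09153342 0.09994624 0.10097715 0.10164939] max z [0.111 0.111 0.112 0.112 0.112 0.112]
((486.8387451171875, -122.3330078125), (47.552894592285156, 30.656816482543945), 1.0765091180801392)
scene 377 green ((0.524479329586029, -0.32571861147880554), 0.04701969772577286) brass z [0.10661734 0.11255832 0.11355885 0.11427772] max z [0.115 0.115 0.115 0.115 0.115 0.116]
((523.8995971679688, -326.9620666503906), (31.352466583251953, 47.70051956176758), 2.3420019149780273)
```

View pics/crop.png

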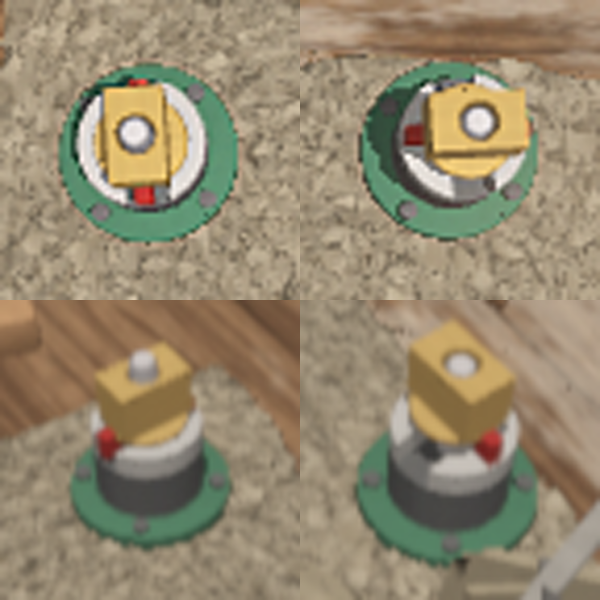

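The right arbor at (0.524, -0.326) rides high: its brass top is at z≈.1145 against .1025 on the other. Next I'll measure the keyway direction and the lamp's location.

```bash
python3 - <<'E'
from h import *
c=np.array([.5243,-.3263])
vis=[]
for n,(cx,cy) in(("top",(370,172)),("scene",(377,228))):
    f=np.load(n+"0.npz");im,d=f["im"],f["d"]
    s=np.s_[cy-40:cy+40,cx-40:cx+40];yy,xx=np.mgrid[s];px=np.c_[xx.ravel(),yy.ravel()]
    P=world(n,px,d[s].ravel());h=cv2.cvtColor(im,cv2.COLOR_RGB2HSV)[s].reshape(-1,3)
    v=P[:,:2]-c;rr=np.hypot(*v.T);a=np.degrees(np.arctan2(v[:,1],v[:,0]))
    red=((h[:,0]<8)|(h[:,0]>172))&(h[:,1]>140)&(rr<.04)
    print(n,"red",red.sum(),np.sort(a[red]).round())
    slot=(rr<.029)&(P[:,2]>.045)&(P[:,2]<.059)
    print("slot",slot.sum());
    for q in np.argwhere(slot).ravel(): print(px[q],(v[q]*1000).round(1),(P[q,2]*1000).round(),a[q].round(),h[q])
    w=(rr<.033)&(rr>.023)&(abs(P[:,2]-.066)<.004)&(h[:,1]<60)&(h[:,2]>110)
    print("white hist",np.histogram(a[w],np.arange(-180,181,10))[0])
f=np.load("top0.npz");d=f["d"];yy,xx=np.mgrid[150:340,420:600]
P=world("top",np.c_[xx.ravel(),yy.ravel()],d[yy,xx].ravel());k=(P[:,2]>.1)&(P[:,2]<1)
for lo in(.1,.15,.2,.25,.3,.4):
    q=P[k&(P[:,2]>lo)&(P[:,2]<lo+.05)];print(lo,len(q),q.min(0).round(2) if len(q) else'',q.max(0).round(2) if len(q) else'')
E
```

```text
top red 22 [ 87.  88.  89.  90.  92.  92.  93.  93.  95.  96.  96.  97.  98.  98.
 101. 101. 101. 102. 102. 103. 104. 104.]
slot 40
[368 156] [27.6  7.6] 51.0 15.0 [128   8 122]
[369 156] [27.6  5.4] 51.0 11.0 [117  20 129]
[370 156] [27.9  3. ] 50.0 6.0 [ 12  33 100]
[366 157] [25.4 12. ] 52.0 25.0 [129  16 112]
[367 157] [25.5  9.7] 51.0 21.0 [111  71  50]
[372 163] [12.6 -0.9] 50.0 -4.0 [ 19 128 146]
[370 178] [-20.    4.4] 51.0 168.0 [ 11  24 149]
[371 178] [-20.2   2.4] 52.0 173.0 [ 17  68 136]
[377 178] [-19.8 -11.1] 48.0 -151.0 [ 19 103 164]
[378 178] [-19.7 -13.4] 48.0 -146.0 [ 17 110 128]
[379 178] [-20.6 -14.3] 55.0 -145.0 [ 16  54 104]
[370 179] [-22.1   4.4] 51.0 169.0 [  6   8 161]
[371 179] [-22.    2.1] 50.0 175.0 [  0   6 119]
[372 179] [-21.9  -0.2] 49.0 -179.0 [ 10   6 118]
[373 179] [-22.3  -1.8] 52.0 -175.0 [  4  14 127]
[374 179] [-21.6  -4.9] 47.0 -167.0 [ 13  27 132]
[375 179] [-22.4  -6.1] 53.0 -165.0 [ 12  32 135]
[376 179] [-22.3  -8.4] 51.0 -159.0 [ 13  14 130]
[377 179] [-22.2 -10.7] 50.0 -154.0 [ 12  10 130]
[378 179] [-22.2 -12.8] 51.0 -150.0 [ 8 26 79]

[... 4957 characters left out ...]
24.7  -6.8] 51.0 -165.0 [ 18  12 108]
[371 233] [-22.3  -7.2] 49.0 -162.0 [ 20  13 117]
[369 234] [-27.7  -7.4] 50.0 -165.0 [ 18  12 107]
[370 234] [-25.2  -7.7] 49.0 -163.0 [ 18  12 109]
[371 234] [-24.5 -10. ] 51.0 -158.0 [ 17  15 118]
[371 235] [-26.1 -12.1] 51.0 -155.0 [ 17  15 120]
white hist [ 0  0  0  7 11  7 11 13  5  5  3  5  7  5  7  2  1  0  0  0  0  0  0  0
  0  0  0  0  2  4  8  7  6  9  9  0]
0.1 153 [ 0.52 -0.78  0.1 ] [ 0.55 -0.75  0.12]
0.15 128 [ 0.21 -0.55  0.19] [ 0.37 -0.41  0.2 ]
0.2 2976 [ 0.21 -0.55  0.2 ] [ 0.38 -0.41  0.25]
0.25 6074 [ 0.23 -0.61  0.25] [ 0.43 -0.44  0.3 ]
0.3 819 [ 0.33 -0.62  0.3 ] [ 0.44 -0.51  0.35]
0.4 97 [ 0.41 -0.56  0.4 ] [ 0.42 -0.55  0.42]
```

```bash
python3 -m creep '0 0 0.5 -358 -268 0 1;0 0 0.5 -358 -268 0 1;0 0 0.5 -358 -268 0 1;0 0 0.5 -358 -268 0 1;0 0 0.5 -358 -268 0 1;0 0 0.5 -358 -268 0 1;0 0 0.5 -358 -268 0 1;0 0 1.058 -615 -731 0 1;0 0 1.058 -615 -731 0 1;0 0 1.058 -615 -731 0 1' 20
cat > rel.py <<'E'
from h import *
import sys
from scipy.spatial.transform import Rotation as T
def rel(p,yaw):
    s=status.get_obs();R=T.from_rotvec(s["orientation"])
    a=np.radians(yaw);y=np.array([np.cos(a),np.sin(a),0]);z=np.array([0,0,-1.])
    if R.as_matrix()[:,1]@y<0:y=-y
    G=T.from_matrix(np.c_[np.cross(y,z),y,z])
    print("turn",(R.inv()*G).as_rotvec().round(4),"shift mm",(R.inv().apply(np.array(p)-s["tcp_pos"])*1000).round(1),"t",s["clock"],"q",s["joints"].round(2))
if __name__=="__main__": v=list(map(float,sys.argv[1:]));rel(v[:3],v[3])
E
python3 rel.py .524 -.3265 .2 2.8
```

```text
clock: 1.35
tcp_pos: [0.507, 0.0227, 0.2312]
orientation: [-2.174, -2.267, -0.0]
contact_force: [0.8, -0.4, -0.3]
grip_width: 0.0855
gripper_force: 0.0
turn [-0.     -0.0002 -0.0069] shift mm [-349.6    2.3   31.1] t 1.35 q [-0.57  0.21  0.47  1.97 -0.11  0.98 -0.01]
```

```bash
python3 -m creep '0 0 0 -350 2 30 1;0 0 0 -350 2 30 1;0 0 0 -350 2 30 1;0 0 0 -350 2 30 1;0 0 0 -350 2 30 1;0 0 0 -350 2 30 1;0 0 0 -350 2 30 1'; python3 rel.py .524 -.3265 .088 2.8
python3 - <<'E'
from h import *
im,d=grab_frame("wrist");m=camera_model("wrist");np.savez("w.npz",im=im,d=d,**m);cv2.imwrite("pics/w.png",im[:,:,::-1])
E
```

```text
clock: 2.22
tcp_pos: [0.5244, -0.3285, 0.2007]
orientation: [2.174, 2.268, -0.004]
contact_force: [-0.4, -0.1, -0.0]
grip_width: 0.0856
gripper_force: 0.0
turn [-0.0017  0.0017 -0.0066] shift mm [ 2.200e+00 -1.000e-01  1.127e+02] t 2.225 q [ 0.04  0.46  0.57  1.76 -0.29  1.01  0.76]
```

View pics/w.png

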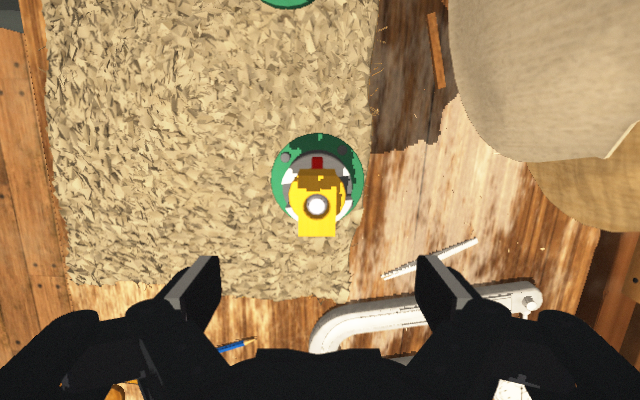

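The wrist view shows the hub at (317,205), squared to the fingers and centred between them, with the red tab at (317,162). I'll check its exact pose.

```bash
python3 - <<'E'
from h import *
f=np.load("w.npz");im=f["im"];m={k:f[k] for k in("K","D","rvec","tvec")}
h=cv2.cvtColor(im,cv2.COLOR_RGB2HSV);yy,xx=np.mgrid[120:250,260:375];px=np.c_[xx.ravel(),yy.ravel()]
P=world("wrist",px,f["d"][yy,xx].ravel(),m);hh=h[yy,xx].reshape(-1,3)
k=(P[:,2]>.107)&(P[:,2]<.122);print(np.median(P[k,2]),cv2.minAreaRect(P[k,:2].astype('f4')*1000))
v=P[:,:2]-[.524,-.3265];rr=np.hypot(*v.T);a=np.degrees(np.arctan2(v[:,1],v[:,0]))%360
s=(rr>.024)&(rr<.031)&(P[:,2]<.056)&(P[:,2]>.045);w=(rr>.024)&(rr<.031)&(abs(P[:,2]-.066)<.004)
print("slot",np.histogram(a[s],np.arange(0,361,10))[0]);print("white",np.histogram(a[w],np.arange(0,361,10))[0])
E
```

```text
0.11501721308306734 ((523.8816528320312, -321.79534912109375), (27.967243194580078, 46.7642936706543), 2.8307411670684814)
slot [29 29 36 26  1  0  0  0  0  0  0  0  0  0  0  0 23 28 26 21  6  0  0  0
  0  0  0  0  0  0  0  0  0  0  0 13]
white [ 0  0  0  0 21 28 19 29  7  0 23 24 19 32 35 22  0  0  0  0 27 26 23  6
  0  0  0  0  0  0  0 16 25 24 35 36]
```

```bash
python3 -m creep '-.0017 .0017 -.006 -1.5 0 110 1;-.0017 .0017 -.006 -1.5 0 111 1;-.0017 .0017 -.006 -1.5 0 111 1;-.0017 .0017 -.006 -1.5 0 111 -1;-.0017 .0017 -.006 -1.5 0 111 -1;-.0017 .0017 -.006 -1.5 0 111 -1;-.0017 .0017 -.006 -1.5 0 111 -1;-.0017 .0017 -.006 -1.5 0 111 -1' 25; python3 rel.py .524 -.325 .088 -79.5
python3 - <<'E'
from h import *
im,d=grab_frame("scene");im2,_=grab_frame("wrist")
cv2.imwrite("pics/g.png",np.hstack([cv2.resize(im[150:290,300:460],(400,350)),cv2.resize(im2[100:400,150:500],(400,350))])[:,:,::-1])
E
```

```text
clock: 3.28
tcp_pos: [0.5249, -0.3269, 0.0917]
orientation: [-2.161, -2.279, -0.003]
contact_force: [-5.4, 0.6, 9.0]
grip_width: 0.028
gripper_force: 26.6
turn [-8.0000e-04 -2.2000e-03  1.4405e+00] shift mm [ 1.9 -0.8  3.7] t 3.275 q [ 0.1   0.59  0.5   1.83 -0.38  0.81  0.84]
```

View pics/g.png

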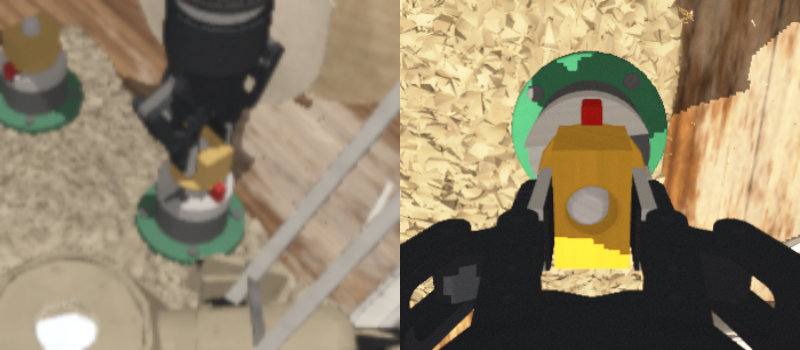

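The picture shows the pads closed on the hub, with the spindle tip at (592,207) between them. There's a light 9 N push from below, so I'll raise slightly and start turning.

```bash
python3 -m creep '0 0 0 0 0 -2 -1;0 0 .15 0 0 -2 -1;0 0 .3 0 0 -2 -1;0 0 .45 0 0 -2 -1;0 0 .6 0 0 -2 -1;0 0 .6 0 0 -2 -1'; python3 rel.py .524 -.325 .088 -80.5
```

```text
clock: 4.12
tcp_pos: [0.5242, -0.3267, 0.092]
orientation: [-2.738, -1.536, 0.001]
contact_force: [-6.5, -0.9, -1.0]
grip_width: 0.0273
gripper_force: 25.5
turn [-2.300e-03  4.000e-04  8.563e-01] shift mm [ 1.3 -1.1  4. ] t 4.125 q [-0.01  0.63  0.66  1.84 -0.51  0.84  0.35]
```

```bash
python3 -m creep '0 0 .15 -.8 -1.3 0 -1;0 0 .3 -.8 -1.3 0 -1;0 0 .45 -.8 -1.3 0 -1;0 0 .6 -.8 -1.3 0 -1;0 0 .75 -.8 -1.3 0 -1;0 0 .855 -.8 -1.3 0 -1;0 0 .855 -.8 -1.3 0 -1;0 0 .855 -.8 -1.3 0 -1'; python3 rel.py .524 -.325 .088 -80.5
python3 - <<'E'
from h import *
im,d=grab_frame("scene");im2,_=grab_frame("wrist")
cv2.imwrite("pics/g2.png",np.hstack([cv2.resize(im[150:290,300:460],(400,350)),cv2.resize(im2[100:400,150:500],(400,350))])[:,:,::-1])
E
```

```text
clock: 5.12
tcp_pos: [0.5236, -0.3261, 0.092]
orientation: [-3.128, -0.269, -0.0]
contact_force: [-5.5, -0.2, -1.8]
grip_width: 0.0275
gripper_force: 25.5
turn [-0.0025 -0.0003  0.0061] shift mm [ 0.6 -1.   4. ] t 5.125 q [-0.14  0.72  0.87  1.85 -0.7   0.91 -0.34]
```

View pics/g2.png

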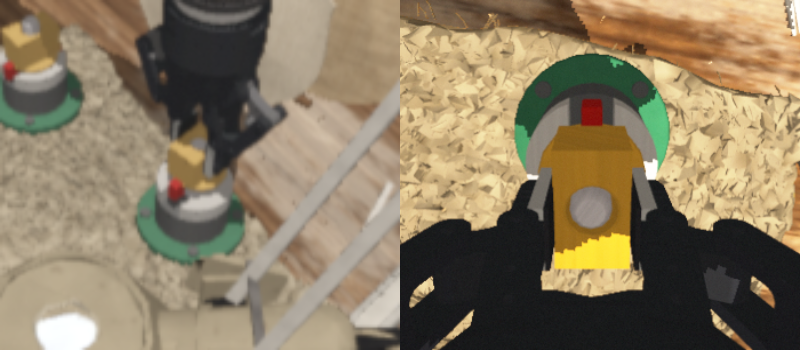

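The tab (582–602) is now centred over the keyway (570–612 in the wrist crop). I'll open to let it drop, then rise.

```bash
python3 -m creep '0 0 0 0 0 0 1;0 0 0 0 0 0 1;0 0 0 0 0 0 1;0 0 0 0 0 0 1;0 0 0 0 0 -60 1;0 0 0 0 0 -120 1;0 0 0 0 0 -150 1;0 0 0 0 0 -150 1'
python3 - <<'E'
from h import *
im,d=grab_frame("scene");im2,d2=grab_frame("wrist");m=camera_model("wrist")
yy,xx=np.mgrid[0:400,0:640];P=world("wrist",np.c_[xx.ravel(),yy.ravel()],d2.ravel(),m)
k=(np.hypot(P[:,0]-.524,P[:,1]+.326)<.035)&(P[:,2]<.13);q=k&(P[:,2]>.09)
print(np.median(P[q,2]),q.sum(),cv2.minAreaRect(P[q,:2].astype('f4')*1000))
cv2.imwrite("pics/g3.png",np.hstack([cv2.resize(im[150:290,300:460],(400,350)),cv2.resize(im2[50:350,150:500],(400,350))])[:,:,::-1])
E
```

```text
clock: 6.22
tcp_pos: [0.5255, -0.3276, 0.2449]
orientation: [3.13, 0.267, 0.01]
contact_force: [-0.4, -0.0, -1.0]
grip_width: 0.0855
gripper_force: 0.0
0.10227133907063347 1617 ((522.65771484375, -324.44012451171875), (46.624755859375, 27.783071517944336), 9.032083511352539)
```

View pics/g3.png

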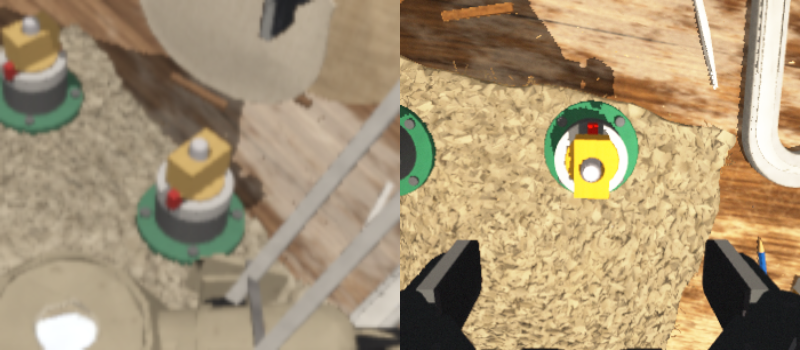

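The washer has dropped home: its hub top is at z .102 (it was .115), the same as the twin's, and the spindle tip stands proud at (200,148) in the scene crop. The gripper is clear.

```bash
python3 -c "
from bench import r
print(r.hand_in())"
```

```text
the job is handed in; nothing more can be done
None
```

The job is handed in: I turned the high-riding washer about 83° clockwise on its spindle and it dropped 12 mm into its keyway. The twin was left untouched and the gripper is clear, at about 6.3 s on the clock; the hand-in call did not report a verdict.

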